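Unload the finished prints and hand each to its next station

TASK

Clear the finished prints off the brown build sheet: take the stack apart and set each part flat and centred on its own station - the hexagonal cap on the weighing pan of the scale, the round vented housing on the round turntable, the square flange down inside the rimmed square jig, and the long foot lengthwise on the dark granite block. Keep every part upright all the time and leave all four released and at rest.

Things in the scene. Friction and masses are not known exactly. Their poses are not given: they have to be found in the camera images.
- flange: Square printed flange, dark grey plastic, 64 x 64 mm and 34 mm high, flat top with a small dark hole mark in each corner. Origin at the centre of its underside, x and y along its sides, z up. Starts on the build sheet (a thin brown plate lying on the bench, top 4 mm above the bench), either alone or under the housing and cap. About 90 g.
- foot: Long printed foot, dark grey plastic, 96 mm long (its x axis), 44 mm wide (its y axis), 34 mm high, flat top. Origin at the centre of its underside, z up. Starts on the build sheet, either alone or under the housing and cap (whichever of flange and foot is not under them stands alone). About 90 g.
- housing: Round printed housing, dark grey, 52 mm diameter, 44 mm high, closed flat top, shallow dark vent slots round its side. Origin at the centre of its underside, z up. At the start it stands loose on top of the flange or the foot. About 70 g.
- cap: Hexagonal printed cap, dark grey, 32 mm across flats (37 mm across corners), 28 mm high; its x axis is square to one pair of flats (the other flats lie 60 degrees on). Origin at the centre of its underside, z up. At the start it stands loose on top of the housing. About 30 g.
- turntable: Station of the housing: round turntable 116 mm in diameter with a bare steel-faced flat top 24 mm above the bench. Fixed, does not turn. Origin on its axis at bench height, z up.
- scale: Station of the cap: white bench scale with a square steel weighing pan, 96 x 96 mm, whose flat top is 34 mm above the bench. Origin at bench height under the centre of the pan; the scale's low display part (22 mm high) reaches out to 102 mm along its -y axis. Fixed; the pan does not sink.
- jig: Station of the flange: square aluminium jig, outer 96 x 96 mm, with a recess 82 x 82 mm inside a rim 7 mm thick. The recess floor is 10 mm above the bench, the rim's top 16 mm above the bench (6 mm above the floor). Origin at its centre at bench height, x and y along its sides. Fixed.
- granite: Station of the foot: dark speckled granite block 140 mm long (its x axis), 80 mm wide (its y axis), flat top 30 mm above the bench. Origin at its centre at bench height. Fixed.

How it is judged:
By the outcome, as a careful person would: the job done as asked, in the order asked, and still so for the second after the job is handed in, with the robot touching nothing.
It also fails if it takes over 109 s, if anything falls off the work surface, if the arm or the gripper's body presses on something with over 40 N, if the wrist force passes 120 N, or if a joint passes its speed limit or range.

ROBOT

A 7-joint arm with a two-finger parallel gripper is mounted at the origin on the work surface. World frame = base frame: x ahead of the robot, y to its left, z up, the work surface at z = 0. Lengths are in m, angles in rad, forces in N, time in s.
With the tool pointing down it reaches from about 0.375 to 0.925 m from the base axis. Payload 3.1 kg.
Tool frame: the origin (TCP) lies between the finger pads; the fingertips stand 19 mm ahead of it and the grasp point (between the pads) is the TCP; z points along the fingers, y is the line along which they close (so a half turn about z gives the same grasp; the last joint's range is limited). The gripper opens to 85 mm and grips with 20 to 120 N. Pads are 22 mm wide; open, the fingers measure 114 mm over their backs; the gripper's body (76 mm by 85 mm) begins 54 mm behind the grasp point. The pads swing forward as they close: fully open they stand 13 mm farther back than shut.
Start: joints at [1.128, 0.383, 0.044, 1.598, -0.018, 1.161, -0.05], TCP at [0.22, -0.612, 0.219] pointing down, gripper open.
Joint ranges: [-2.61, 2.61], [-0.41, 2.15], [-1.48, 1.57], [0, 2.5], [-1.57, 4.71], [0.05, 1.97], [-2.85, 2.85]. Speed limits (rad/s): [2.79, 2.79, 3.14, 3.14, 3.14, 3.14, 3.14].

INTERFACE

Orientations are given as a unit quaternion [x, y, z, w].
In Python, from bench import move_ptp, movel, move_j, move_gripper, pause, inverse_kinematics, read_camera, camera_params, MotionError, sign_off, look_for, tip_of, read_time_s, read_qpos, read_joint_vel, read_effort, read_eef_pos, read_tcp_rot, read_ft_force, read_ft_torque, read_finger_gap, read_grasp_force gives the robot as it stands. Calls block until the motion is done:
- move_ptp(position, orientation): joint-space move of the TCP to a pose.
- movel(position, orientation=None, speed=0.15): straight line of the TCP; orientation=None keeps the orientation; speed is the mean speed in m/s.
- move_j(angles): joint-space move.
- move_gripper(opening, effort=None): finger opening in m; effort is the grip in N (None keeps the last); returns when the fingers have stopped.
- pause(seconds).
- inverse_kinematics(position, orientation): joint angles nearest the present ones, or None.
- read_camera(name): name is "scene" or "top" or "wrist"; returns the picture (480x640x3 uint8, red, green, blue); there is no depth.
- camera_params(name): a dict with "K" (3x3 intrinsics, pixels), "camera_from_world" (4x4, takes a point from world to camera coordinates). Camera axes: x right, y down, z forward; pixel columns grow to the right and rows downward; lengths in m; the calibration is good to about 2 mm. A picture is of the moment at which its call begins: read the wrist's pose just before it. camera_params takes no time and is no camera call; for the wrist camera it gives the pose at the moment of the call.
A pose or a line that the arm cannot do raises MotionError and nothing moves.
- sign_off(): hands the job in; it is judged then, once.
Trained networks look in the newest picture that a camera, given by its name, has taken for a name from the list of things; names that differ only in an ending like _2 or _b are one class to them, and where a whole thing is asked for, a point or a joint stands for the part that bears it (a point fixed in the world has none). Each returns a list of dicts, best first, with "confidence" (0 to 1); they miss things now and then, are a little off and sometimes report something else, mostly with a low value. They report only what shows in the picture. A call takes as long as a camera call.
- look_for(camera, name): "at" ([column, row] in pixels, amid what is visible of it).
- tip_of(camera, name): "at" ([column, row] in pixels: a listed point, or the origin of a listed thing).
Readings, each from a call of its own:
- read_time_s(): time.
- read_qpos(): joint angles.
- read_joint_vel(): joint speeds.
- read_effort(): joint torques, N m.
- read_eef_pos(): TCP position.
- read_tcp_rot(): TCP orientation.
- read_ft_force(): force on the tool from outside, world axes, zero at the start.
- read_ft_torque(): the same for the moment, N m.
- read_finger_gap(): finger opening in m.
- read_grasp_force(): force on a finger pad.
Only numpy, scipy, OpenCV 4.12 (cv2) and the standard library are available. Lean on these libraries where they do the work, as an engineer would, in place of code of your own. Each camera call takes 0.05 s, during which the arm holds its last target. There are 200 camera calls.

## Working session

There is one attempt and no reset: what is moved stays moved. The work goes in short steps, each a Python script; the robot and the scene stay as the last script left them, time stands still between calls to the robot, and variables do not carry over. Pictures are saved under pics/ and viewed, at most 14 in all, crops included, and the job is handed in when it is done.

```bash
mkdir -p pics; ls
python3 - <<'E'
from bench import *
import cv2, numpy as np
for c in ["scene","top"]:
    im=read_camera(c); cv2.imwrite(f"pics/{c}0.png",im[:,:,::-1])
    p=camera_params(c); print(c,np.round(p["K"],1).tolist(),np.round(p["camera_from_world"],3).tolist())
    for n in ["flange","foot","housing","cap","turntable","scale","jig","granite"]:
        print(n,[(np.round(d["at"]).tolist(),round(d["confidence"],2)) for d in tip_of(c,n)[:2]],[(np.round(d["at"]).tolist(),round(d["confidence"],2)) for d in look_for(c,n)[:2]])
print(read_time_s(),read_tcp_rot())
E
```

```text
pics
scene [[530.9, 0.0, 312.5], [0.0, 530.9, 235.8], [0.0, 0.0, 1.0]] [[0.671, 0.742, -0.017, -0.321], [0.538, -0.502, -0.678, -0.193], [-0.511, 0.445, -0.735, 1.207], [0.0, 0.0, 0.0, 1.0]]
flange [([287.0, 298.0], 0.78)] [([286.0, 300.0], 0.96)]
foot [([363.0, 258.0], 0.62)] [([364.0, 249.0], 0.8)]
housing [([283.0, 285.0], 0.73)] [([284.0, 282.0], 0.9), ([283.0, 300.0], 0.73)]
cap [([279.0, 269.0], 0.55)] [([279.0, 264.0], 0.66)]
turntable [([129.0, 343.0], 0.97)] [([130.0, 339.0], 0.69)]
scale [([472.0, 231.0], 0.64)] [([469.0, 231.0], 0.73)]
jig [([200.0, 430.0], 0.61)] [([194.0, 430.0], 0.76)]
granite [([397.0, 177.0], 0.88)] [([398.0, 170.0], 0.61)]
top [[493.8, 0.0, 318.4], [0.0, 493.8, 238.6], [0.0, 0.0, 1.0]] [[0.026, -1.0, 0.0, 0.003], [-0.986, -0.025, -0.164, 0.502], [0.164, 0.004, -0.986, 0.888], [0.0, 0.0, 0.0, 1.0]]
flange [([367.0, 252.0], 0.57)] [([368.0, 262.0], 0.82)]
foot [([283.0, 230.0], 0.96)] [([279.0, 229.0], 0.95)]
housing [([366.0, 247.0], 0.81)] [([361.0, 247.0], 0.63)]
cap [([373.0, 242.0], 0.91)] [([375.0, 241.0], 0.67), ([494.0, 305.0], 0.66)]
turntable [([489.0, 308.0], 0.69)] [([496.0, 304.0], 0.79)]
scale [([180.0, 183.0], 0.71), ([166.0, 286.0], 0.55)] [([189.0, 183.0], 0.55)]
jig [([489.0, 205.0], 0.85)] [([490.0, 205.0], 0.72)]
granite [([168.0, 288.0], 0.97), ([371.0, 242.0], 0.58)] [([163.0, 288.0], 0.71)]
1.7 [ 9.85168689e-01  1.71588620e-01  1.00664527e-05 -1.89724420e-05]
```

View pics/scene0.png

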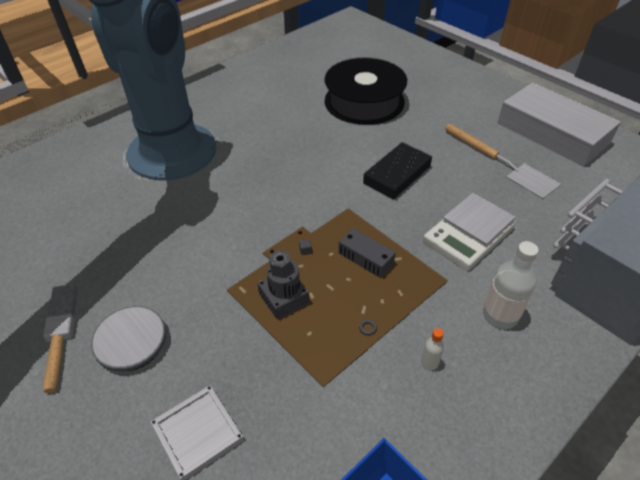

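View pics/top0.png

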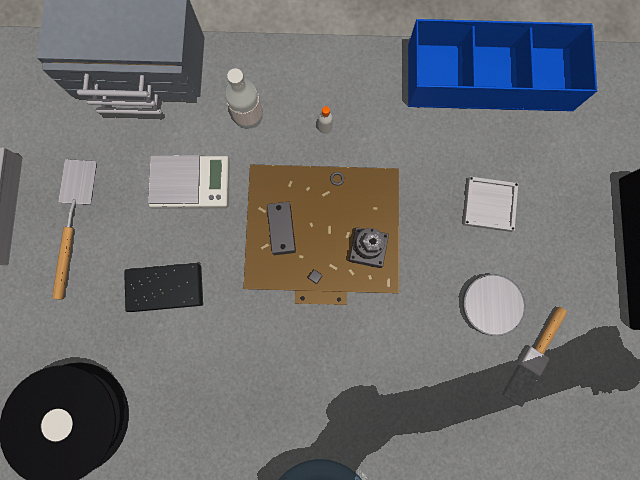

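The stack (flange, housing, cap) is at about (369,247) in top, and the foot at (281,228). The jig is at (490,204), turntable (493,304), scale pan (175,181) with its display to the right, and granite (163,287). Next I'll measure with contours, then check with overlays in close wrist views.

```bash
cat > h.py <<'E'
from bench import *
import cv2, numpy as np
from scipy.spatial.transform import Rotation as R
def unproj(cam,uv,z,p=None):
    p=p or camera_params(cam); T=np.array(p["camera_from_world"]); K=np.array(p["K"])
    uv=np.atleast_2d(uv).astype(float); d=np.c_[uv,np.ones(len(uv))]@np.linalg.inv(K).T@T[:3,:3]
    o=-T[:3,:3].T@T[:3,3]; return (o+d*((z-o[2])/d[:,2])[:,None])[:,:2]
def proj(p,X):
    T=np.array(p["camera_from_world"]); c=np.asarray(X)@T[:3,:3].T+T[:3,3]; c=c@np.array(p["K"]).T
    return c[:,:2]/c[:,2:]
def quat(a):  # tool down, tool x axis along world yaw a; fingers close along yaw a-90
    return (R.from_euler('z',a)*R.from_euler('x',np.pi)).as_quat()
def near(a,per,ref=0):  # equivalent of a modulo per nearest ref
    return ref+(a-ref+per/2)%per-per/2
def rect(cam,mask,z,p=None):
    cs,_=cv2.findContours(mask.astype(np.uint8),cv2.RETR_EXTERNAL,cv2.CHAIN_APPROX_NONE)
    c=max(cs,key=cv2.contourArea)[:,0]; w=unproj(cam,c,z,p)*1000
    (x,y),(a,b),th=cv2.minAreaRect(w.astype(np.float32)); th=np.radians(th)
    if a<b: a,b,th=b,a,th+np.pi/2
    return np.array([x/1000,y/1000,near(th,np.pi)]),(a,b)
E
python3 - <<'E'
from h import *
im=cv2.imread("pics/top0.png"); hsv=cv2.cvtColor(im,cv2.COLOR_BGR2HSV); g=im.max(2).astype(int)
def box(u0,v0,u1,v1,m):
    k=np.zeros(g.shape,bool); k[v0:v1,u0:u1]=m[v0:v1,u0:u1]; return k
print("granite",rect("top",box(115,255,210,318,g<70),.03))
print("jig",rect("top",box(455,168,525,238,g>165),.016))
print("turn",rect("top",box(455,268,530,338,g>150),.024))
print("scale",rect("top",box(140,145,236,215,g>160),.03))
print("foot",rect("top",box(255,195,300,260,hsv[:,:,1]<80),.038))
print("flange",rect("top",box(340,222,395,272,hsv[:,:,1]<80),.038))
print("bg",im[150,200],im[180,170],im[300,500],im[204,490],im[212,270])
for n,z in [("granite",.0),("jig",0),("turntable",0),("scale",0),("foot",.004),("flange",.004),("housing",.038),("cap",.082)]:
    o=[]
    for c in ["top","scene"]:
        if n==n: read_camera(c)
        o.append(np.round(unproj(c,tip_of(c,n)[0]["at"],z)[0],3).tolist())
    print(n,o)
p=camera_params("wrist");print(np.round(np.linalg.inv(R.from_quat(read_tcp_rot()).as_matrix())@(-np.array(p["camera_from_world"])[:3,:3].T@np.array(p["camera_from_world"])[:3,3]-read_eef_pos()),3),np.round(R.from_quat(read_tcp_rot()).as_matrix().T@np.array(p["camera_from_world"])[:3,:3].T,2),p["K"])
E
```

```text
granite (array([ 0.40482919,  0.30514886, -1.45481265]), (144.8246307373047, 81.95782470703125))
jig (array([ 0.58627228, -0.32129471, -0.11570197]), (95.516357421875, 95.45930480957031))
turn (array([ 0.38824994, -0.31669977, -1.2219163 ]), (108.9955062866211, 108.93170928955078))
scale (array([ 0.61555237,  0.30099777, -1.54487563]), (95.32634735107422, 94.63397979736328))
foot (array([0.52150769, 0.08829166, 0.14722787]), (99.25137329101562, 44.300628662109375))
flange (array([ 0.4907179 , -0.07897579, -0.17386154]), (71.6344223022461, 64.61701202392578))
bg [124 126 128] [170 169 175] [189 187 193] [183 183 187] [94 93 97]
granite [[0.4, 0.31], [0.409, 0.316]]
jig [[0.584, -0.322], [0.584, -0.325]]
turntable [[0.385, -0.318], [0.389, -0.317]]
scale [[0.613, 0.298], [0.616, 0.312]]
foot [[0.528, 0.084], [0.524, 0.091]]
flange [[0.488, -0.074], [0.492, -0.079]]
housing [[0.49, -0.079], [0.486, -0.076]]
cap [[0.487, -0.076], [0.492, -0.078]]
[ 0.072 -0.    -0.155] [[ 0.   -0.96 -0.28]
 [ 1.    0.   -0.  ]
 [ 0.   -0.28  0.96]] [[366.36211013   0.         317.0320311 ]
 [  0.         366.36211013 246.23832014]
 [  0.           0.           1.        ]]
```

```bash
cat >> h.py <<'E'
def pick(pos,a,per):  # best equivalent yaw: least joint motion, q7 inside range
    q0=np.array(read_qpos()); best=None
    for k in range(-4,5):
        t=a+k*per
        if abs(t)>np.pi+.01: continue
        q=inverse_kinematics(list(pos),quat(t).tolist())
        if q is None: continue
        c=np.abs(np.array(q)-q0).max()+ (abs(q[6])>2.4)*5
        if best is None or c<best[0]: best=(c,t)
    return best[1]
EST={"granite":(.405,.305,-1.455+np.pi),"jig":(.586,-.321,-.116),"turntable":(.388,-.317,0),"scale":(.6155,.301,-1.545+np.pi/2),"foot":(.5215,.0883,.147),"flange":(.489,-.077,-.174)}
def outline(p,im):
    D={"granite":(.14,.08,.03),"jig":(.096,.096,.016),"scale":(.096,.096,.034),"foot":(.096,.044,.038),"flange":(.064,.064,.038)}
    for n,(x,y,a) in EST.items():
        if n=="turntable":
            t=np.linspace(0,2*np.pi,60); P=np.c_[x+.058*np.cos(t),y+.058*np.sin(t),0*t+.024]
        else:
            l,w,z=D[n]; c=np.array([[1,1],[-1,1],[-1,-1],[1,-1]])*[l/2,w/2]@np.array([[np.cos(a),np.sin(a)],[-np.sin(a),np.cos(a)]])+[x,y]; P=np.c_[c,[z]*4]
        T=np.array(p["camera_from_world"])
        if ((P@T[:3,:3].T+T[:3,3])[:,2]<.05).any(): continue
        cv2.polylines(im,[np.round(proj(p,P)).astype(int)],True,(0,255,0),1)
    return im
E
python3 - <<'E'
from h import *
import json
t0=read_time_s()
for i,pos in enumerate([(.487,-.318,.24),(.49,-.06,.27),(.51,.30,.24)]):
    a=pick(pos,0,np.pi/2); move_ptp(list(pos),quat(a).tolist()); 
    p=camera_params("wrist"); im=read_camera("wrist")[:,:,::-1].copy()
    cv2.imwrite(f"pics/w{i}.png",im); np.savez(f"w{i}.npz",K=p["K"],camera_from_world=p["camera_from_world"])
    cv2.imwrite(f"pics/w{i}o.png",outline(p,im.copy()))
    print(a,np.round(read_qpos(),2),read_time_s())
    for n,z in [("cap",.082),("housing",.038)]:
        if i==1: print(n,[unproj("wrist",d["at"],z,p) for d in tip_of("wrist",n)[:1]])
E
```

```text
1.5707963267948966 [ 0.79  0.26 -0.33  1.73  0.09  1.17  0.43] 4.825
1.5707963267948966 [ 0.54  0.07 -0.52  1.88  0.04  1.2   0.01] 5.8917
cap [array([[ 0.49269703, -0.07828679]])]
housing [array([[ 0.49148041, -0.07447478]])]
3.141592653589793 [ 0.13  0.39 -0.91  1.69  0.33  1.22  0.71] 7.4
```

View pics/w0o.png

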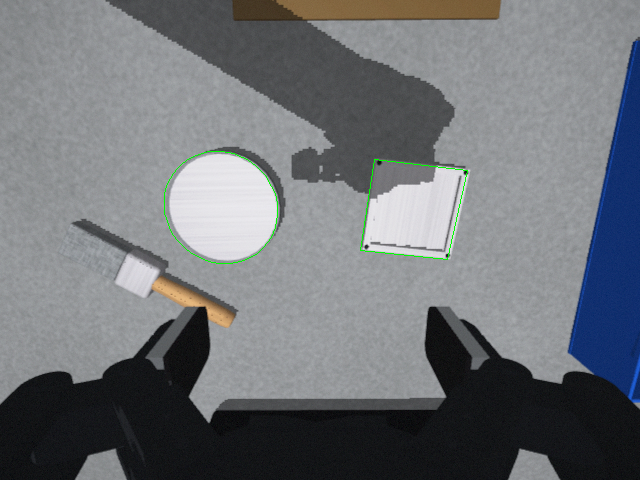

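View pics/w1o.png

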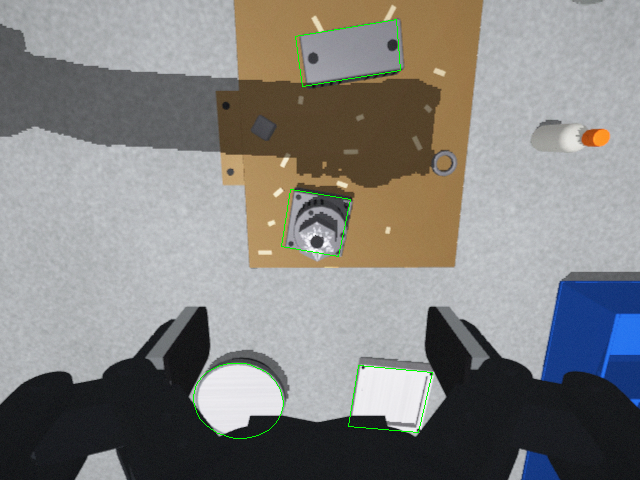

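View pics/w2o.png

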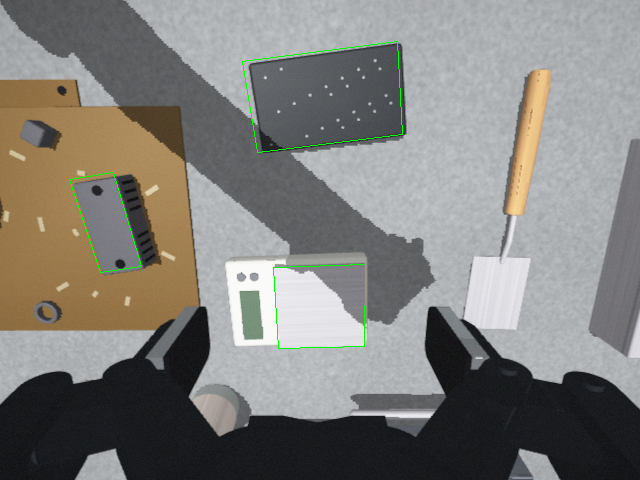

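Overlays fit within 2–3 mm in all three wrist views (turntable (222,207), jig (415,209), foot (350,52), pan (320,307)). Only the granite's left edge includes some shadow, so I shift its centre 2 mm towards +y. Now a close look at the stack for the cap's position and yaw.

```bash
sed -i 's/"granite":(.405,.305/"granite":(.405,.307/' h.py
python3 - <<'E'
from h import *
pos=(.455,-.077,.215); a=np.pi  # camera offset: view cap nearly from above
a=pick(pos,0,np.pi/2); move_ptp(list(pos),quat(a).tolist()); print(a,read_time_s())
p=camera_params("wrist"); im=read_camera("wrist")[:,:,::-1].copy(); np.savez("w3.npz",**p); cv2.imwrite("pics/w3.png",im)
for n,z in [("cap",.082),("housing",.038),("flange",.004)]:
    print(n,[(d["at"],unproj("wrist",d["at"],z,p)) for d in tip_of("wrist",n)[:1]])
u,v=np.round(proj(p,[[.491,-.077,.1]])[0]).astype(int); print(u,v)
c=im[max(v-75,0):v+75,max(u-100,0):u+100]; cv2.imwrite("pics/w3c.png",cv2.resize(c,None,fx=4,fy=4,interpolation=cv2.INTER_CUBIC))
E
```

```text
1.5707963267948966 8.825
cap [([359.0, 234.1], array([[ 0.49145752, -0.07726747]]))]
housing [([358.0, 221.4], array([[ 0.49541311, -0.07625102]]))]
flange []
361 240
```

View pics/w3c.png

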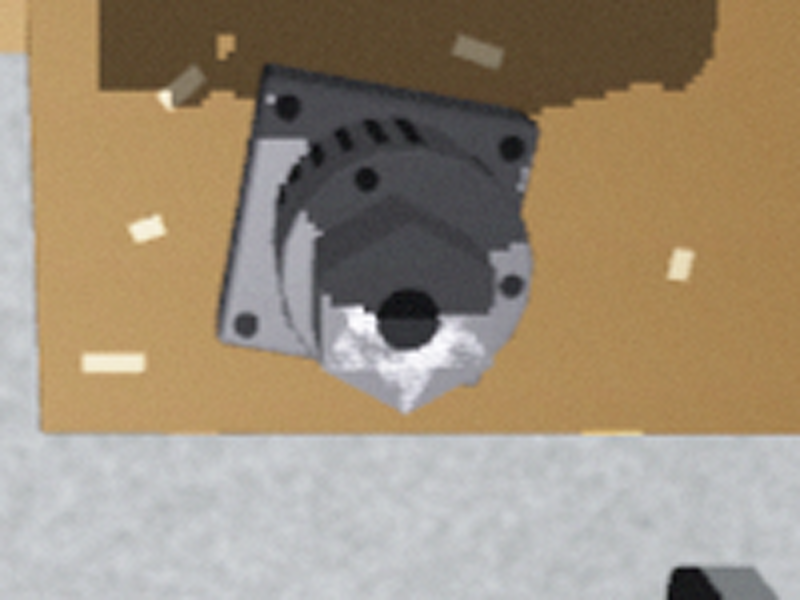

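The hexagon's flats are nearly square to world x: the centre is near pixel (362.5,243.7), with edges within about 1.5° of vertical. So I'll close along x.

```bash
cat >> h.py <<'E'
ZS=.2
def grab(xy,a,z,eff=30,hi=ZS):
    q=quat(a).tolist(); move_ptp([*xy,hi],q); movel([*xy,z],q,speed=.12); move_gripper(0.0,eff)
    print("grip",read_finger_gap(),read_grasp_force(),np.round(read_eef_pos(),4),read_time_s())
    movel([*xy,hi],q,speed=.12); print("lifted",read_finger_gap(),read_grasp_force())
def place(xy,a,z,hi=ZS,op=.085):
    q=quat(a).tolist(); move_ptp([*xy,hi],q); movel([*xy,z+.012],q,speed=.15); movel([*xy,z],q,speed=.03)
    print("ft",np.round(read_ft_force(),1)); g=read_finger_gap(); move_gripper(min(op,.085)); pause(.2)
    movel([*xy,hi],q,speed=.15); print("placed",read_time_s())
E
python3 - <<'E'
from h import *
p=dict(np.load("w3.npz"))
c=unproj("wrist",[362.5,243.7],.110,p)[0]; h=unproj("wrist",[362.3,234],.082,p)[0]; f=unproj("wrist",[355.5,222.7],.038,p)[0]
print(c,h,f)
grab(c,np.pi/2+.02,.082+.022,25)
s=EST["scale"]; a=pick((s[0],s[1],ZS),np.pi/2+.02,np.pi); print(a)
place(s[:2],a,.034+.0227)
p=camera_params("wrist"); cv2.imwrite("pics/s1.png",outline(p,read_camera("wrist")[:,:,::-1].copy()))
E
```

```text
[ 0.49092273 -0.07749995] [ 0.49413496 -0.07717683] [ 0.49313531 -0.07748815]
grip -5.851422198839184e-05 0.0 [ 0.4909 -0.0775  0.104 ] 11.025
lifted 2.624316653515891e-05 0.0
1.5907963267948966
ft [-0.4  0.8  0.7]
placed 17.1167
```

View pics/s1.png

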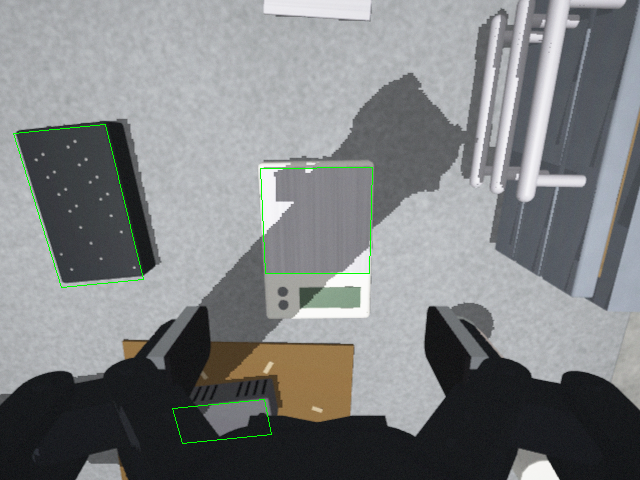

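The grip missed: the gap closed to 0 and the pan is empty. I'll look at the stack.

Run:
```python
from h import *
im=read_camera("top")[:,:,::-1]; a=im[170:300,260:420]
pos=(.455,-.077,.215); move_ptp(list(pos),quat(np.pi/2).tolist())
w=read_camera("wrist")[:,:,::-1]; p=camera_params("wrist")
s=read_camera("scene")[:,:,::-1][200:330,220:380]
cv2.imwrite("pics/m.png",np.vstack([np.hstack([cv2.resize(a,(400,300)),cv2.resize(s,(400,300))]),cv2.resize(w[165:315,261:461],(800,300))[:, :800]]))
```

```text
(no output)
```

View pics/m.png

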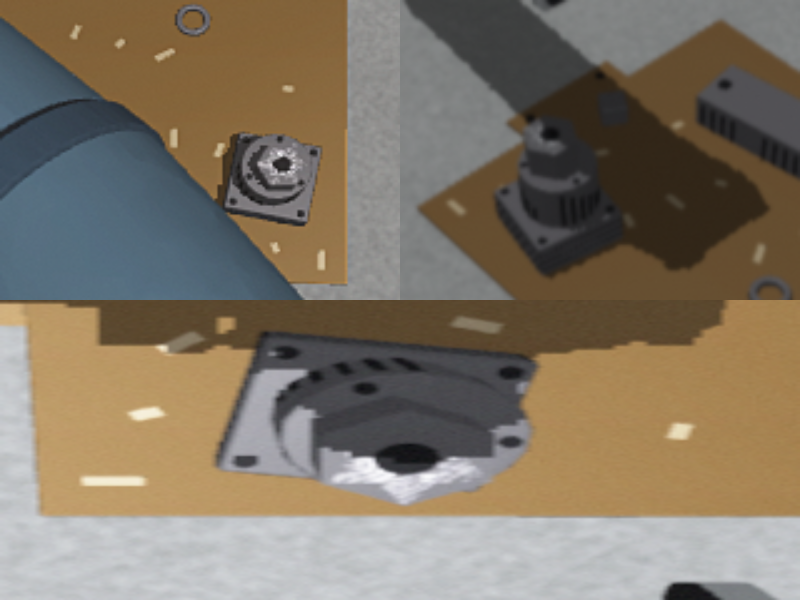

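The stack is untouched: the cap hole is at top (373,241), scene (280,257), and wrist (363,245). I'll triangulate its height and check where the fingers really are.

Run:
```python
from h import *
from scipy.optimize import least_squares
p=dict(np.load("w3.npz")); obs=[(camera_params("top"),(373.2,241)),(camera_params("scene"),(280.4,256.8)),(p,(363,244.8))]
f=lambda X:np.concatenate([proj(q,[X])[0]-u for q,u in obs])
r=least_squares(f,[.49,-.077,.1]); print(r.x,r.fun)
print(read_finger_gap(),proj(camera_params("wrist"),[list(np.array(read_eef_pos())+d) for d in ([.0425,0,0],[.0425,0,-.019],[.0425,0,.013-.019])]))
# lower above cap, half close, look
move_ptp([.4909,-.0775,.104+.016],quat(np.pi/2).tolist()); move_gripper(.05); print(read_finger_gap(),read_eef_pos())
cv2.imwrite("pics/n.png",np.hstack([read_camera("wrist")[90:,120:520,::-1],cv2.resize(read_camera("scene")[200:330,220:353,::-1],(400,390))]))
```

```text
[ 0.49060825 -0.07768091  0.11293408] [-1.00763952 -1.28975305 -0.44527498  0.20304495 -0.4540097   0.22244375]
0.08482043755066639 [[406.34498391 301.44975688]
 [397.56771711 285.7634472 ]
 [403.37497701 296.14190319]]
0.050278287885793534 [ 0.49125501 -0.07793303  0.12087693]
```

View pics/n.png

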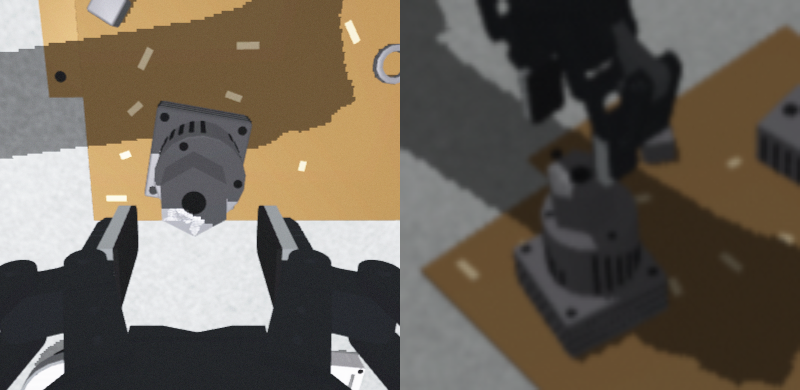

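The fingertips look about 33 mm farther back than the stated TCP geometry. From the wrist view, with a 50 mm gap, the tip edges at (255,297) and (380,297) put them near tool z = −20 mm. That also explains the empty grip. I'll check by gently touching the bare bench with closed fingers.

Run:
```python
from h import *
q=quat(np.pi/2).tolist()
movel([.4909,-.0775,.17],q,speed=.2); move_gripper(0.0); move_ptp([.46,-.2,.05],q); movel([.46,-.2,.03],q)
f0=np.array(read_ft_force()); z=.03
while z>-.03:
    z-=.002
    try: movel([.46,-.2,z],q,speed=.04)
    except MotionError as e: print(e); break
    d=read_ft_force()-f0
    if abs(d[2])>2.5: print("contact",z,d,read_eef_pos()); break
movel([.46,-.2,.06],q); print(z,f0,read_time_s())
```

```text
contact -0.014000000000000014 [-5.66322184  0.41524138 16.39996994] [ 0.46038939 -0.20010723 -0.01202571]
-0.014000000000000014 [0.6783889  0.69431904 0.52911168] 27.9583
```

Confirmed: the shut tips are 12.5 mm behind the reported TCP, so the spec is off by about 31.5 mm. I'll use grasp heights corrected for that and retry the cap.

```bash
sed -i 's/^ZS=.2/ZS=.17/' h.py
python3 - <<'E'
from h import *
move_gripper(.085); a=np.pi/2+.02; c=[.4908,-.0776]
grab(c,a,.070,25)
if read_finger_gap()>.02:
    s=EST["scale"]; place(s[:2],pick((s[0],s[1],ZS),a,np.pi),.034-.012+.0007)
    p=camera_params("wrist"); im=outline(p,read_camera("wrist")[:,:,::-1].copy())
    print([unproj("wrist",d["at"],.034,p) for d in tip_of("wrist","cap")[:1]])
    cv2.imwrite("pics/s2.png",im)
E
```

```text
grip 0.031661420963145503 25.865970264421776 [ 0.4912 -0.0777  0.0705] 30.9667
lifted 0.03174049748539768 25.565671459771693
ft [0.1 0.2 0.6]
placed 36.925
[array([[0.61621772, 0.2996103 ]])]
```

The cap is on the pan. Next the housing, followed by a close look at the flange.

Run:
```python
from h import *
a=np.pi/2; c=[.4930,-.0773]
grab(c,a,.0285,30)
if read_finger_gap()>.03:
    s=EST["turntable"]; place(s[:2],pick((s[0],s[1],ZS),a,np.pi/4),.024-.0095+.0007)
    p=camera_params("wrist"); im1=outline(p,read_camera("wrist")[:,:,::-1].copy())
    print([unproj("wrist",d["at"],.024,p) for d in tip_of("wrist","housing")[:1]])
    f=EST["flange"]; af=pick((f[0],f[1],ZS),f[2],np.pi/2); print("af",af)
    move_ptp([f[0]-.0,f[1]-.03,ZS],quat(af).tolist())
    p=camera_params("wrist"); im=read_camera("wrist")[:,:,::-1].copy(); cv2.imwrite("pics/w5.png",im)
    hsv=cv2.cvtColor(im,cv2.COLOR_BGR2HSV); np.savez("w5.npz",**p)
    print([unproj("wrist",d["at"],.004,p) for d in tip_of("wrist","flange")[:1]])
    cv2.imwrite("pics/s3.png",np.hstack([im1[:,120:520],outline(p,im)[:,120:520]]))
```

```text
grip 0.051102342937086896 31.430203914642334 [ 0.4936 -0.0775  0.0292] 40.2333
lifted 0.05140275412474772 31.365623474121094
ft [-0.7  0.   1.2]
placed 46.05
[array([[ 0.3895416, -0.3168513]])]
af 1.3967963267948966
[array([[ 0.4925001 , -0.07796062]])]
```

View pics/s3.png

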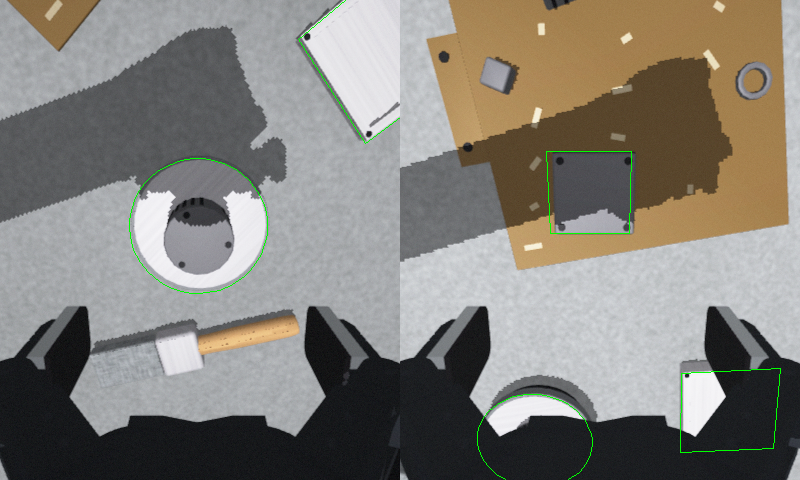

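The housing is centred on the turntable. The flange's true edges lie about 3 mm towards +x from my overlay, so I correct that and place it in the jig.

```bash
sed -i 's/"flange":(.489,-.077/"flange":(.492,-.0775/' h.py
python3 - <<'E'
from h import *
f=EST["flange"]; a=pick((f[0],f[1],ZS),f[2],np.pi/2); grab(f[:2],a,-.006,40)
if read_finger_gap()>.05:
    s=EST["jig"]; place(s[:2],pick((s[0],s[1],ZS),s[2],np.pi/2),.010-.010+.0007)
    p=camera_params("wrist"); im1=outline(p,read_camera("wrist")[:,:,::-1].copy())
    print([unproj("wrist",d["at"],.010,p) for d in tip_of("wrist","flange")[:1]])
    f=EST["foot"]; af=pick((f[0],f[1],ZS),f[2],np.pi); print("af",af)
    move_ptp([f[0],f[1],ZS],quat(af).tolist())
    p=camera_params("wrist"); im=read_camera("wrist")[:,:,::-1].copy()
    print([unproj("wrist",d["at"],.004,p) for d in tip_of("wrist","foot")[:1]])
    cv2.imwrite("pics/s4.png",np.hstack([im1[:,120:520],outline(p,im)[:,120:520]]))
E
```

```text
grip 0.06332766332863599 45.44761598110199 [ 0.4927 -0.0776 -0.0053] 49.3667
lifted 0.06347002065705228 44.81419086456299
ft [-0.1 -0.8  1.3]
placed 55.575
[array([[ 0.58724301, -0.3218296 ]])]
af -2.9945926535897933
[array([[0.52274542, 0.0880396 ]])]
```

View pics/s4.png

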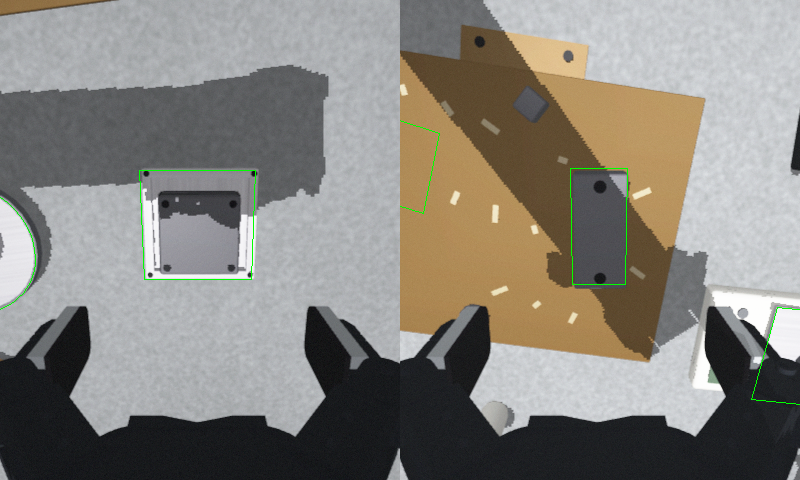

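The flange is seated in the jig with a margin all round. The foot matches, with about 2 mm to correct towards +x.

```bash
sed -i 's/"foot":(.5215,/"foot":(.5235,/' h.py
python3 - <<'E'
from h import *
f=EST["foot"]; a=pick((f[0],f[1],ZS),f[2],np.pi); grab(f[:2],a,-.0045,40)
if read_finger_gap()>.035:
    s=EST["granite"]; place(s[:2],pick((s[0],s[1],ZS),s[2],np.pi),.030-.0085+.0007)
    p=camera_params("wrist"); im1=outline(p,read_camera("wrist")[:,:,::-1].copy())
    print([unproj("wrist",d["at"],.030,p) for d in tip_of("wrist","foot")[:1]])
    s=EST["scale"]; move_ptp([s[0]-.03,s[1]-.12,.22],quat(np.pi/2).tolist())
    p=camera_params("wrist"); im=outline(p,read_camera("wrist")[:,:,::-1].copy()); print(read_time_s())
    cv2.imwrite("pics/s5.png",np.hstack([im1[:,120:520],im[:,120:520]]))
E
```

```text
grip 0.043288589042260246 43.408082127571106 [ 0.5239  0.0886 -0.004 ] 59.625
lifted 0.043524803868682 43.03422510623932
ft [ 0.3  0.7 -2. ]
placed 65.775
[array([[0.61949288, 0.30029111]])]
67.825
```

View pics/s5.png

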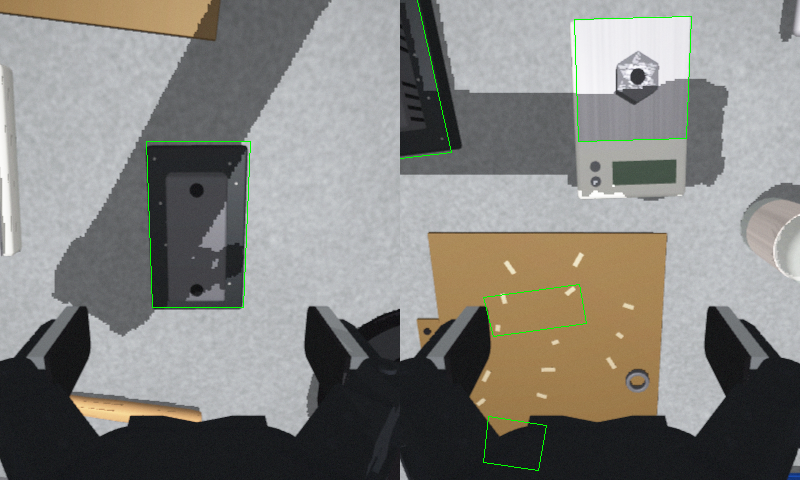

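All four parts stand centred on their stations: the foot on the granite at (196,237), the cap on the pan at (637,77), and the gripper is clear in the air. I'm handing in the job.

Run:
```python
from bench import *
print(sign_off(), read_time_s())
```

```text
the job is handed in; nothing more can be done
the job is handed in; nothing more can be done
```

I set the cap, housing, flange and foot upright on their stations, within about 2–3 mm of centre in the camera views, released them and handed the job in after about 68 s of the 109 s. The first cap grip closed on air, because the fingertips sit about 31 mm farther back than stated, and I corrected for that.

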